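# Load the leaf drill jig and hold the angle cleat home in its corner

### The job

Load the undrilled angle cleat (the one without holes) into the drill jig, lying flat on the base with its upright leg towards the long fence and one cut end towards the end stop, then swing the jig's hinged leaf fully shut over its flat leg. With the leaf shut, press the cleat into the corner so that it sits square and flat, hard against the long fence and the end stop at once, and finish while still gripping it and holding it pressed there, ready to be drilled. Leave the drilled cleat and the other things on the bench where they are.

Things in the scene. Friction and masses are not known exactly. Their poses are not given: they have to be found in the camera images.
- cleat_leg (a point): The undrilled cleat: plain 70 mm length of 60x60x8 mm steel angle, no holes, 0.5 kg, one leg flat, one upright. Point: centre of the upright leg (8 thick, 70 long, 60 tall), 30 mm above the underside. y along the length, z up, +x out of the leg's outer face (4 mm away); flat leg (8 thick) runs to -x, toe edge 56 mm away. Pinch the upright leg across its 8 mm, near its top.
- drilled_cleat_leg (a point): A finished cleat, same angle and size, told apart by the two 14 mm holes through its flat leg. Same point and axes. Not to be moved.
- jig: Leaf drill jig bolted to the bench: dark steel base plate 135 (x) x 205 (y) x 15 mm, two steel fences meeting in a corner, hinged leaf. Origin: centre of the plate's underside. x to the long fence, end stop at the -y end, leaf pivot at the +y end, z up. Working faces: long fence plane x = 45 mm, end stop plane y = -55 mm; both stand 25 mm above the plate, z = 15 to 40 mm.
- long_fence: The long fence: a steel bar 17.5 mm thick, 115 mm long and 25 mm high, fixed on the jig. Origin: at the foot of its working face, mid-length. Its working face looks to its -x; its axes are the jig's. Base plate and both fences are ground and oiled (friction about 0.25).
- end_stop: The end stop: a steel block 22 mm wide (x), 20 mm (y), 25 mm high, fixed on the jig against the long fence's face, in line with the cleat's upright leg. Origin: at the foot of its working face, mid-width. Its working face looks to its +y; its axes are the jig's.
- leaf (a joint): Angle of the leaf, rad: 0 shut and level, 1.57 upright; starts 1.75 to 2.0, leaning back from the fences; stop at 2.05. Aluminium plate 36 wide, 10 thick, 160 mm long from the pivot. Shut, it is 3 mm above the cleat's flat leg and 18 mm from the upright leg of a cleat at home, which can still slide under it. Stiff pivot (1 N at the knob): stays above 1 rad, sinks shut by itself from about 0.6.
- leaf_knob (a point): Centre of the black 22 mm ball knob near the leaf's free end: 145 mm from the pivot axis along the leaf and 27 mm off its middle plane, on the upper side, on a thin stem; at mid-width. With the leaf open it points away from the fences (jig +y); shut, it points up. Pushing it towards the fences (-y) and following it round swings the leaf shut.
- collar_at (a point): A round sheet-metal duct collar standing on the bench, 102 mm in diameter, 75 mm tall; point at its underside centre. Not to be moved.
- oil_at (a point): A white oil bottle with a red cap, 52 mm in diameter, 130 mm tall, upright; point at its underside centre. Not to be moved.
- hammer_at (a point): A hammer lying on the bench, 280 mm long; point at its origin on the bench. Not to be moved.
- wrench_at (a point): A wrench lying on the bench, 180 mm long; point at its origin on the bench. Not to be moved.
- offcut_at (a point): A flat steel bar offcut 100 x 40 x 8 mm lying on the bench; point at its underside centre. Not to be moved.
- square_at (a point): A small combination square lying on the bench: 150 mm rule with a dark sliding head; point under mid-rule. Not to be moved.
- home (a point): A fixed point of the jig (x 41, y -20, z 45 mm in its axes): where the centre of the cleat's upright leg is when the cleat is home, its axes then parallel to the jig's. The leg's top is then 35 mm above the fences' tops, so it can be pinched above them (fingertips at this height or up to 10 mm above clear fences and leaf).
- leaf_pivot (a point): A fixed point on the leaf's pivot axis, mid-width of the leaf, 31 mm above the bench (jig x 1, y 75 mm); the axis runs along the jig's x. Two lugs 26 mm high stand on the plate beside it, y = 64 to 86 mm. At the leaf's other end a rest block 11 mm high stands on the plate at y = -90 to -62 mm, x = -17 to 19 mm.
Things that resemble listed ones, but are neither listed nor needed, are in the scene too. What is shaped like the part that bears cleat_leg but black, purple or yellow is not meant.

How it is judged:
On the way, in this order (a step that is already met when the one before it is completed fails the run):
1. the undrilled cleat lies flat on the jig's base near its corner, upright leg towards the long fence, with the leaf still open (x of cleat_leg in the frame of jig between 0.024 and 0.044 m and y of cleat_leg in the frame of jig between -0.024 and 0.018 m and z of cleat_leg in the frame of jig below 0.048 m and angle between cleat_leg's own z axis and vertical below 0.06 rad and angle between the x axis of cleat_leg and the x axis of jig, either way round below 0.2 rad and value of joint leaf above 1 rad), for 0.2 s.
2. the leaf is shut over the cleat (value of joint leaf below 0.05 rad and x of cleat_leg in the frame of jig above 0.022 m and y of cleat_leg in the frame of jig below 0.02 m and z of cleat_leg in the frame of jig below 0.048 m), for 0.2 s.
At the end, for the whole second after the job is handed in: For the last second the fingers grip the undrilled cleat, pressing it with over 2 N on the long fence and over 2 N on the end stop; it is within 2.5 mm of home, flat (3 mm, 0.05 rad), square (0.04 rad) and still; the leaf is shut (0.05 rad); bystanders moved under 25 mm (contact force between cleat and long_fence above 2 N and contact force between cleat and end_stop above 2 N and contact force between the fingers and cleat above 2 N and x of cleat_leg in the frame of jig above 0.0385 m and y of cleat_leg in the frame of jig below -0.0175 m and z of cleat_leg in the frame of jig below 0.048 m and angle between cleat_leg's own z axis and vertical below 0.05 rad and angle between the x axis of cleat_leg and the x axis of jig, either way round below 0.04 rad and linear speed of cleat below 0.02 m/s and value of joint leaf below 0.05 rad); the arm keeps its last pose, push and grip.
It fails at once if the drilled cleat or another bystander is shifted by more than 25 mm (distance of any of drilled_cleat_leg, collar_at, oil_at, hammer_at, wrench_at, offcut_at, square_at from where it was at the start of the episode above 0.025 m).
It also fails if it takes over 72 s, if anything falls off the work surface, if the arm or the gripper's body presses on something with over 40 N, if the wrist force passes 120 N, or if a joint passes its speed limit or range.

### The arm

A 6-joint arm with a two-finger parallel gripper is mounted at the origin on the work surface. World frame = base frame: x ahead of the robot, y to its left, z up, the work surface at z = 0. Lengths are in m, angles in rad, forces in N, time in s.
With the tool pointing down it reaches from about 0.35 to 0.775 m from the base axis. Payload 7.3 kg.
Tool frame: the origin (TCP) lies on the centre line of the jaws, within the pads' length; the fingertips stand 11 mm ahead of it and the grasp point (between the pads) lies 8 mm behind it; z points along the fingers, y is the direction in which the jaws open and shut (so a half turn about z gives the same grasp; the last joint's range is limited). The gripper opens to 92 mm and grips with 3 to 60 N. Pads are 19 mm wide; open, the fingers measure 130 mm over their backs; the gripper's body (75 mm by 190 mm) begins 47 mm behind the grasp point.
Start: joints at [1.126, 0.342, 1.524, -0, 1.275, -0.146], TCP at [0.155, 0.502, 0.198] pointing down, gripper open.
Joint ranges: [-2.53, 2.53], [-0.77, 2.02], [0.04, 2.7], [-1, 4.14], [0.28, 2.66], [-3.11, 3.11]. Speed limits (rad/s): [2.57, 2.57, 3.14, 3.14, 3.14, 3.14].

### API

Orientations are given as [roll, pitch, yaw] about the fixed x, y, z axes, in that order (R = Rz(yaw) Ry(pitch) Rx(roll)).
In Python, from cell import robot gives the robot as it stands.
- The arm moves only by the tool jog_arm, never from a script. Its argument "deltas" is one flat list of numbers, 6 for each row, row after row: the shift along the world's x, y, z in units of 0.1 m (1.0 is 0.1 m), then the turn, a rotation vector about the world's x, y, z in units of 90 degrees (1.0 is 90 degrees). A call has 1 to 5 rows; each row is the pose to reach, as a shift and turn from the pose commanded when the call began; what a row does not reach only later rows make up. A row lasts 1/12 s, in which the tool goes at most 41.7 mm and 7.16 degrees, less where a joint would pass 70% of its speed; a pose out of reach is approached as far as the arm can. A call with a number of a shift or a turn outside -1 to 1 is refused whole. A call with a gripper value outside its range is refused whole. "claw" is the opening, from 0 (shut) to 1 (fully open), set as the call begins (left out, the last holds). The fingers move at their own pace and stop on an object; "newtons" is the grip in N (left out, the last holds). Time passes only in rows, so rows that repeat a pose let the fingers close. It gives the time, the measured TCP pose, the force and the opening at its end, in the units of the state.
- robot.observe(): the state, without advancing time (a new reading comes with each control period).
- robot.read_camera(name): name is "scene" or "top"; returns the picture (420x560x3 uint8, red, green, blue); there is no depth.
- robot.camera_params(name): a dict with "fx", "fy", "cx", "cy" (pixels), "R" (3x3) and "t" (3): a world point X has camera coordinates R X + t. Camera axes: x right, y down, z forward; pixel columns grow to the right and rows downward; lengths in m; the calibration is good to about 2 mm. A picture is of the moment at which its call begins. camera_params takes no time and is no camera call.
- robot.hand_in(): hands the job in, once; it reports no verdict.
The state is a dict: "time": time; "qpos": joint angles; "qvel": joint speeds; "joint_efforts": joint torques, N m; "tool_pos": TCP position; "tool_rot": TCP orientation; "contact_force": force on the tool from outside, world axes, zero at the start; "torque": the same for the moment, N m; "opening": finger opening in m.
Only numpy, scipy, OpenCV 4.12 (cv2) and the standard library are available. Lean on these libraries where they do the work, as an engineer would, in place of code of your own. Each camera call takes 0.05 s, during which the arm holds its last target. There are 200 camera calls.

## Working session

There is one attempt and no reset: what is moved stays moved. The work goes in short steps, Python scripts to look and compute and a tool call to move; the robot and the scene stay as the last step left them, time stands still between calls to the robot, and variables do not carry over. Pictures are saved under pics/ and viewed, about 8 in all and at most 12, crops included, and the job is handed in when it is done.

Besides the shell and the picture viewer there is one more tool, called after "Emit:" in YAML: its name, and indented under it one key for each argument. jog_arm: Moves the arm, as the interface text tells. Its arguments: {"type":"object","properties":{"deltas":{"type":"array","items":{"type":"number"}},"claw":{"type":"number"},"newtons":{"type":"number"}},"required":["deltas"]}

```bash
ls; mkdir -p pics; cat > h.py <<'E'
from cell import robot
import numpy as np, cv2
def snap(cam,name,crop=None,scale=1):
    im=robot.read_camera(cam)[:,:,::-1]
    cv2.imwrite('pics/raw_'+name+'.png',im)
    return im
def save(im,name,crop=None,scale=1):
    if crop: x0,y0,x1,y1=crop; im=im[y0:y1,x0:x1]
    cv2.imwrite('pics/'+name+'.png',cv2.resize(im,None,fx=scale,fy=scale,interpolation=cv2.INTER_CUBIC))
def ray(cam,u,v,z):
    p=robot.camera_params(cam);R=np.array(p['R']);t=np.array(p['t'])
    c=-R.T@t; d=R.T@np.array([(u-p['cx'])/p['fx'],(v-p['cy'])/p['fy'],1])
    return c+d*(z-c[2])/d[2]
def proj(cam,X):
    p=robot.camera_params(cam);c=np.array(p['R'])@np.array(X)+np.array(p['t'])
    return [round(float(p['fx']*c[0]/c[2]+p['cx']),1),round(float(p['fy']*c[1]/c[2]+p['cy']),1)]
E
python3 - <<'E'
from h import *
for c in('top','scene'):
    im=snap(c,c+'0'); save(im,c+'0',None,1.4)
    p=robot.camera_params(c);R=np.array(p['R']);print(c,p['fx'],-R.T@np.array(p['t']),R.round(2).tolist())
print(robot.observe())
E
```

```text
pics
top 431.2453773299739 [0.29499834 0.08409274 1.08849915] [[0.16, -0.99, 0.0], [-0.96, -0.16, -0.22], [0.22, 0.03, -0.97]]
scene 513.6379682307632 [0.87772168 0.73404124 1.16293227] [[-0.87, 0.49, -0.01], [0.42, 0.73, -0.53], [-0.25, -0.47, -0.85]]
{'time': 0.1, 'qpos': array([ 1.12600919e+00,  3.42686579e-01,  1.52485974e+00, -2.65740071e-05,
        1.27540202e+00, -1.45968052e-01]), 'qvel': array([ 3.23026767e-04, -8.30157977e-05, -1.00986117e-04, -2.67620315e-04,
       -7.70907503e-04,  3.75931249e-05]), 'joint_efforts': array([ 2.36665393e-03, -4.31997728e+01, -2.44696230e+01,  7.20825372e-02,
        5.24606660e-02, -6.51111532e-05]), 'tool_pos': array([0.1543638 , 0.50140115, 0.19721863]), 'tool_rot': array([-3.14024769e+00, -1.72042600e-04,  2.84278121e+00]), 'contact_force': array([-0.13805573,  0.1501594 ,  1.10808016]), 'torque': array([-0.01203727,  0.02003934,  0.01436294]), 'opening': 0.09160757690604254}
```

View pics/top0.png

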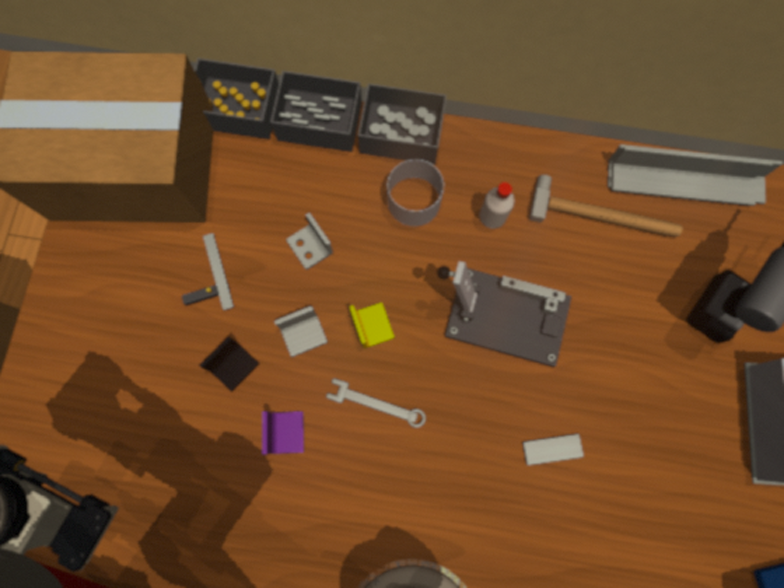

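View pics/scene0.png

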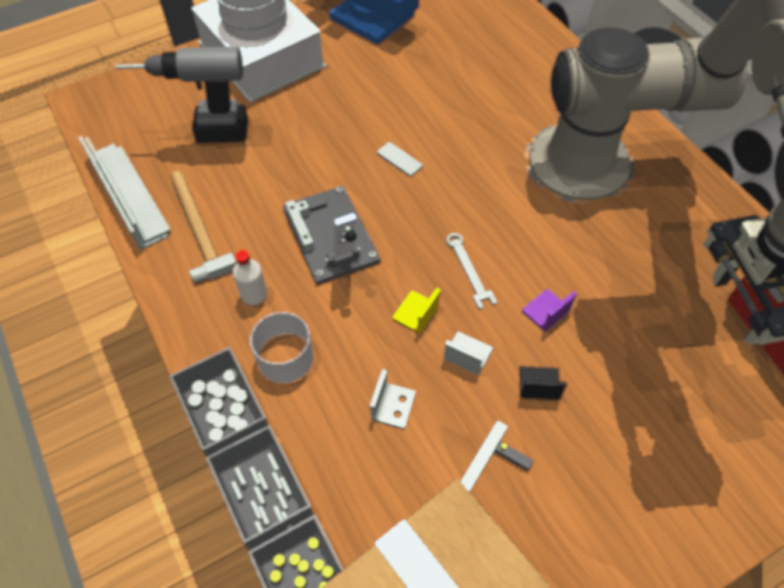

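The undrilled cleat is the light grey one: (300,330) in the enlarged top view, (468,350) in the scene view. The drilled one is above it at (308,242). The jig is at (508,318) in the top view. Next I make enlarged crops.

```bash
python3 - <<'E'
import cv2, numpy as np
def crop(f,x0,y0,w,h,s):
    im=cv2.imread(f)[y0:y0+h,x0:x0+w]; im=cv2.resize(im,None,fx=s,fy=s,interpolation=cv2.INTER_CUBIC)
    for i in range(0,w,10):
        cv2.line(im,(i*s,0),(i*s,6 if i%50 else 14),(0,255,255),1)
        if i%20==0: cv2.putText(im,str(x0+i),(i*s+2,16),0,.35,(0,255,255),1)
    for i in range(0,h,10):
        cv2.line(im,(0,i*s),(6,i*s),(0,255,255),1)
        if i%20==0: cv2.putText(im,str(y0+i),(8,i*s+4),0,.35,(0,255,255),1)
    return im
a=crop('pics/raw_top0.png',190,210,50,50,6); b=crop('pics/raw_top0.png',310,180,100,85,5)
c=crop('pics/raw_scene0.png',310,230,50,42,6); d=crop('pics/raw_scene0.png',195,125,85,85,5)
def stack(p,q):
    h=max(p.shape[0],q.shape[0]); return np.hstack([cv2.copyMakeBorder(x,0,h-x.shape[0],0,0,cv2.BORDER_CONSTANT) for x in(p,q)])
cv2.imwrite('pics/t1.png',stack(a,b));cv2.imwrite('pics/s1.png',stack(c,d))
E
```

```text
(no output)
```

View pics/t1.png

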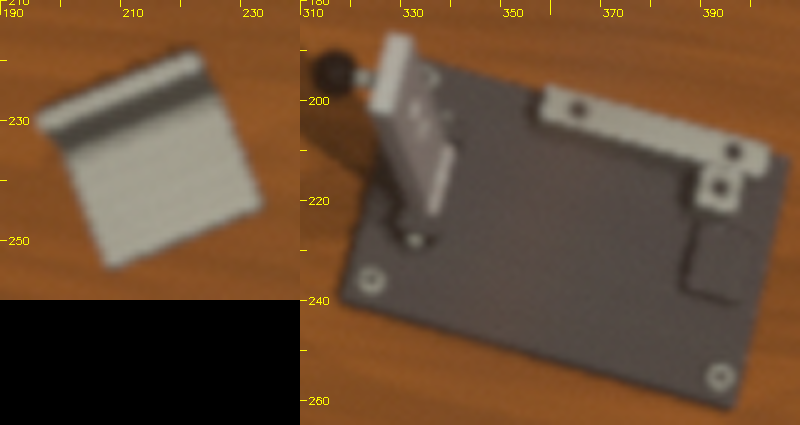

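View pics/s1.png

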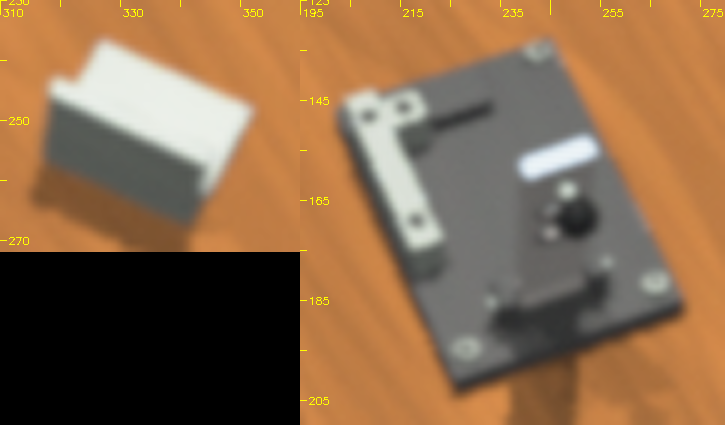

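Top crop: the cleat's upright leg is at the upper edge (leg top from (196,230) to (223,219)) and its flat leg points down in the image. Jig: long fence at the upper right, end stop at (393,217), leaf leaning left with the knob at (317,195). Next I fit the poses to these corners.

```bash
cat > fit.py <<'E'
from h import *
from scipy.optimize import least_squares
def T(p,X): c,s=np.cos(p[2]),np.sin(p[2]); return [p[0]+c*X[0]-s*X[1],p[1]+s*X[0]+c*X[1],X[2]]
def fit(name,obs,p0):
    f=lambda p:np.ravel([np.array(proj(c,T(p,X)))-uv for c,X,uv in obs])
    r=least_squares(f,p0,loss='soft_l1',diff_step=1e-3)
    print(name,r.x.round(4)); 
    for (c,X,uv),e in zip(obs,f(r.x).reshape(-1,2)): print('  ',c,np.round(X,3),e.round(1))
    return r.x
E
python3 - <<'E'
from fit import *
t=lambda X,Y:np.array([310+(X-300)/5,180+Y/5]); s=lambda X,Y:np.array([195+(X-300)/5,125+Y/5])
o=[('top',(-.0675,.1025,.0),t(338,300)),('top',(-.0675,-.1025,.0),t(731,410)),('top',(.0675,-.1025,.015),t(790,157)),
('top',(.0625,-.075,.04),t(770,145)),('top',(.045,-.075,.04),t(765,177)),('top',(.023,-.055,.04),t(697,207)),('top',(.023,-.075,.04),t(738,213)),('top',(.045,-.055,.04),t(700,162)),
('scene',(.0625,-.075,.04),s(343,100)),('scene',(.023,-.075,.04),s(418,92)),('scene',(.023,-.055,.04),s(428,112)),('scene',(.045,-.055,.04),s(397,125)),
('scene',(-.0675,-.1025,.015),s(548,40)),('scene',(-.0675,.1025,.015),s(682,305)),('scene',(.0675,.1025,.015),s(455,385))]
g=ray('top',363,227,.015); print(g)
j=fit('jig',o,[g[0],g[1],.1])
t=lambda X,Y:np.array([190+X/6,210+Y/6]); s=lambda X,Y:np.array([310+X/6,230+Y/6])
o=[('top',(.004,.035,.03),t(35,122)),('top',(.004,-.035,.03),t(190,50)),('top',(-.004,-.035,.03),t(205,72)),('top',(-.004,.035,.03),t(47,133)),
('top',(-.056,-.035,-.022),t(263,207)),('top',(-.056,.035,-.03),t(107,269)),
('scene',(.004,-.035,.03),s(50,97)),('scene',(.004,.035,.03),s(205,168)),('scene',(.004,-.035,-.03),s(45,158)),('scene',(.004,.035,-.03),s(190,222)),
('scene',(-.056,-.035,-.022),s(103,38)),('scene',(-.056,.035,-.022),s(255,108))]
o=[(c,(x,y,z+.03),uv) for c,(x,y,z),uv in o]
g=ray('top',210,225,.05)
c=fit('cleat',o,[g[0],g[1],.5])
# leaf knob: triangulate angle
for a in np.arange(1.7,2.06,.05):
    L,h=.145,.027
    X=(.001,.075-L*np.cos(a)+h*np.sin(a),.031+L*np.sin(a)+h*np.cos(a)); W=T(j,X)
    print(a.round(2),np.round(W,3),proj('top',W),proj('scene',W))
print('knob seen top',[310+34/5,180+74/5],'scene',[195+277/5,125+217/5])
print('home',T(j,(.041,-.02,.045)))
E
```

```text
[ 0.55056655 -0.09278492  0.015     ]
jig [ 0.5398 -0.0986  0.09  ]
   top [-0.068  0.102  0.   ] [ 4.9 15.7]
   top [-0.068 -0.102  0.   ] [ 7.1 -0.4]
   top [ 0.068 -0.102  0.015] [-2.6 -2.8]
   top [ 0.062 -0.075  0.04 ] [-6.7 -1.7]
   top [ 0.045 -0.075  0.04 ] [-5.8 -1.3]
   top [ 0.023 -0.055  0.04 ] [-0.4  0.6]
   top [ 0.023 -0.075  0.04 ] [-0.5  0. ]
   top [ 0.045 -0.055  0.04 ] [-0.8  1.1]
   scene [ 0.062 -0.075  0.04 ] [1.7 2.4]
   scene [ 0.023 -0.075  0.04 ] [-1.2 -2.2]
   scene [ 0.023 -0.055  0.04 ] [ 0.5 -1.7]
   scene [ 0.045 -0.055  0.04 ] [ 0.  -0.8]
   scene [-0.068 -0.102  0.015] [-4.8 -5.9]
   scene [-0.068  0.102  0.015] [  8.1 -13. ]
   scene [0.068 0.102 0.015] [12.4 -5.7]
cleat [0.4831 0.2857 0.5059]
   top [0.004 0.035 0.06 ] [-1.1 -1.8]
   top [ 0.004 -0.035  0.06 ] [0.4 0.8]
   top [-0.004 -0.035  0.06 ] [-1.   0.1]
   top [-0.004  0.035  0.06 ] [-2.1 -0.7]
   top [-0.056 -0.035  0.008] [-1.7  0.9]
   top [-0.056  0.035  0.   ] [-1.6  0.2]
   scene [ 0.004 -0.035  0.06 ] [-0.4 -2.9]
   scene [0.004 0.035 0.06 ] [-0.7 -1.4]
   scene [ 0.004 -0.035  0.   ] [-1.  -1.7]
   scene [0.004 0.035 0.   ] [-0.7  0.6]
   scene [-0.056 -0.035  0.008] [ 0.8 -0.9]
   scene [-0.056  0.035  0.008] [-0.1 -0.1]
1.7 [0.53  0.021 0.171] [323.7, 213.2] [260.5, 153.0]
1.75 [0.529 0.028 0.169] [320.5, 213.2] [262.2, 155.4]
1.8 [0.529 0.035 0.166] [317.3, 213.3] [263.7, 157.9]
1.85 [0.528 0.042 0.163] [314.1, 213.4] [265.3, 160.5]
1.9 [0.528 0.048 0.159] [311.0, 213.6] [266.8, 163.1]
1.95 [0.527 0.055 0.156] [308.1, 213.8] [268.3, 165.7]
2.0 [0.526 0.061 0.152] [305.2, 214.0] [269.7, 168.3]
2.05 [0.526 0.067 0.147] [302.5, 214.3] [271.1, 171.0]
knob seen top [316.8, 194.8] scene [250.4, 168.4]
home [np.float64(0.5824728661802991), np.float64(-0.11480162590356288), 0.045]
```

```bash
sed -i 's/return \[round(float(p\[.fx.\]\*c\[0\]\/c\[2\]+p\[.cx.\]),1),round(float(p\[.fy.\]\*c\[1\]\/c\[2\]+p\[.cy.\]),1)\]/return [p["fx"]*c[0]\/c[2]+p["cx"],p["fy"]*c[1]\/c[2]+p["cy"]]/' h.py; sed -i "s/,diff_step=1e-3//" fit.py
cat > fit1.py <<'E'
from fit import *
t=lambda X,Y:np.array([310+(X-300)/5,180+Y/5]); s=lambda X,Y:np.array([195+(X-300)/5,125+Y/5])
o=[('top',(-.0675,.1025,.0),t(338,300)),('top',(-.0675,-.1025,.0),t(731,410)),('top',(.0675,-.1025,.015),t(790,157)),
('top',(.0625,-.075,.04),t(770,145)),('top',(.045,-.075,.04),t(765,177)),('top',(.023,-.055,.04),t(697,207)),('top',(.023,-.075,.04),t(738,213)),('top',(.045,-.055,.04),t(700,162)),
('scene',(.0625,-.075,.04),s(343,100)),('scene',(.023,-.075,.04),s(418,92)),('scene',(.023,-.055,.04),s(428,112)),('scene',(.045,-.055,.04),s(397,125)),
('scene',(-.0675,-.1025,.015),s(548,40)),('scene',(-.0675,.1025,.015),s(682,305)),('scene',(.0675,.1025,.015),s(455,385))]
g=ray('top',363,227,.015)
j=fit('jig',o,[g[0],g[1],-.3])
t=lambda X,Y:np.array([190+X/6,210+Y/6]); s=lambda X,Y:np.array([310+X/6,230+Y/6])
o=[('top',(.004,.035,.03),t(35,122)),('top',(.004,-.035,.03),t(190,50)),('top',(-.004,-.035,.03),t(205,72)),('top',(-.004,.035,.03),t(47,133)),
('top',(-.056,-.035,-.022),t(263,207)),('top',(-.056,.035,-.03),t(107,269)),
('scene',(.004,-.035,.03),s(50,97)),('scene',(.004,.035,.03),s(205,168)),('scene',(.004,-.035,-.03),s(45,158)),('scene',(.004,.035,-.03),s(190,222)),
('scene',(-.056,-.035,-.022),s(103,38)),('scene',(-.056,.035,-.022),s(255,108))]
o=[(c,(x,y,z+.03),uv) for c,(x,y,z),uv in o]
g=ray('top',210,225,.05)
c=fit('cleat',o,[g[0],g[1],.3])
for a in np.arange(1.7,2.06,.05):
    L,h=.145,.027
    X=(.001,.075-L*np.cos(a)+h*np.sin(a),.031+L*np.sin(a)+h*np.cos(a)); W=T(j,X)
    print(a.round(2),np.round(W,3),np.round(proj('top',W),1),np.round(proj('scene',W),1))
print('knob seen top',[310+34/5,180+74/5],'scene',[195+277/5,125+217/5])
print('home',T(j,(.041,-.02,.045)))
E
python3 fit1.py
```

```text
jig [ 0.555  -0.0929 -0.1211]
   top [-0.068  0.102  0.   ] [-0.6  0.3]
   top [-0.068 -0.102  0.   ] [-1.1  0.7]
   top [ 0.068 -0.102  0.015] [0.3 0.2]
   top [ 0.062 -0.075  0.04 ] [-3.9 -0.9]
   top [ 0.045 -0.075  0.04 ] [-4.4 -0.8]
   top [ 0.023 -0.055  0.04 ] [-0.6 -0.8]
   top [ 0.023 -0.075  0.04 ] [-1.   0.2]
   top [ 0.045 -0.055  0.04 ] [0.8 0. ]
   scene [ 0.062 -0.075  0.04 ] [0.9 0.6]
   scene [ 0.023 -0.075  0.04 ] [-0.8 -2.1]
   scene [ 0.023 -0.055  0.04 ] [-0.5 -1. ]
   scene [ 0.045 -0.055  0.04 ] [-1.7 -1.2]
   scene [-0.068 -0.102  0.015] [ 0.2 -2.2]
   scene [-0.068  0.102  0.015] [-0.1 -2.5]
   scene [0.068 0.102 0.015] [-1.3 -2.4]
cleat [0.4828 0.2863 0.5609]
   top [0.004 0.035 0.06 ] [-1.2 -1. ]
   top [ 0.004 -0.035  0.06 ] [-0.1  0.1]
   top [-0.004 -0.035  0.06 ] [-1.5 -0.6]
   top [-0.004  0.035  0.06 ] [-2.1  0.1]
   top [-0.056 -0.035  0.008] [-1.1 -0.2]
   top [-0.056  0.035  0.   ] [-0.5  0.5]
   scene [ 0.004 -0.035  0.06 ] [-0.5 -2.1]
   scene [0.004 0.035 0.06 ] [-0.  -1.9]
   scene [ 0.004 -0.035  0.   ] [-1.1 -1. ]
   scene [0.004 0.035 0.   ] [0.  0.1]
   scene [-0.056 -0.035  0.008] [-0.3 -0.8]
   scene [-0.056  0.035  0.008] [-0.7 -1.1]
1.7 [0.571 0.027 0.171] [324.  195.3] [246.9 160.9]
1.75 [0.571 0.033 0.169] [320.9 194.7] [248.  163.7]
1.8 [0.572 0.04  0.166] [317.8 194.3] [249.1 166.4]
1.85 [0.573 0.047 0.163] [314.8 193.8] [250.1 169.2]
1.9 [0.574 0.053 0.159] [311.8 193.5] [251.2 172.1]
1.95 [0.575 0.06  0.156] [309.  193.2] [252.2 174.9]
2.0 [0.575 0.066 0.152] [306.3 193. ] [253.2 177.8]
2.05 [0.576 0.072 0.147] [303.6 192.8] [254.1 180.7]
knob seen top [316.8, 194.8] scene [250.4, 168.4]
home [np.float64(0.5932450862702459), np.float64(-0.11768813706442892), 0.045]
```

Emit:
jog_arm:
  deltas: [0.25,-0.16,0,0,0,-0.04,0.5,-0.32,0,0,0,-0.08,0.75,-0.49,0,0,0,-0.12,1,-0.65,0,0,0,-0.15]
  claw: 0.6
  newtons: 50

```text
time: 0.43
tool_pos: [0.2551, 0.4357, 0.1975]
tool_rot: [-3.141, -0.0, 2.605]
contact_force: [-0.3, 0.6, 0.4]
opening: 0.0698
```

Emit:
jog_arm:
  deltas: [0.25,-0.16,0,0,0,-0.04,0.5,-0.32,0,0,0,-0.08,0.75,-0.49,0,0,0,-0.12,1,-0.65,0,0,0,-0.15]

```text
time: 0.77
tool_pos: [0.3554, 0.3705, 0.1975]
tool_rot: [-3.141, -0.0, 2.368]
contact_force: [1.0, 0.2, -0.2]
opening: 0.0555
```

Emit:
jog_arm:
  deltas: [0.25,-0.16,-0.2,0,0,-0.04,0.5,-0.32,-0.4,0,0,-0.08,0.75,-0.49,-0.6,0,0,-0.12,1,-0.65,-0.8,0,0,-0.15,1,-0.65,-0.8,0,0,-0.15]

```text
time: 1.18
tool_pos: [0.4563, 0.3028, 0.1135]
tool_rot: [-3.136, 0.001, 2.13]
contact_force: [-1.7, -1.3, -1.0]
opening: 0.0551
```

```bash
python3 - <<'E'
from h import *
s=robot.observe();print(s['time'],s['tool_pos'],s['tool_rot'],s['opening'])
E
```

```text
1.1833 [0.45634745 0.30281851 0.11353682] [-3.13585232e+00  8.98206586e-04  2.12969862e+00] 0.05509099747648133
```

Emit:
jog_arm:
  deltas: [0.14,-0.1,0,0,0,0,0.28,-0.21,-0.2,0,0,0,0.28,-0.21,-0.45,0,0,0,0.28,-0.21,-0.6,0,0,0,0.28,-0.21,-0.6,0,0,0]

```text
time: 1.6
tool_pos: [0.4801, 0.2848, 0.0546]
tool_rot: [-3.135, -0.001, 2.136]
contact_force: [-0.1, -0.1, 0.6]
opening: 0.0553
```

```bash
python3 - <<'E'
from h import *
im=snap('scene','g1'); a=im[200:310,280:400]
im=snap('top','g1'); b=im[180:290,160:280]
save(np.hstack([a,b]),'g1',None,3)
E
```

```text
(no output)
```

View pics/g1.png

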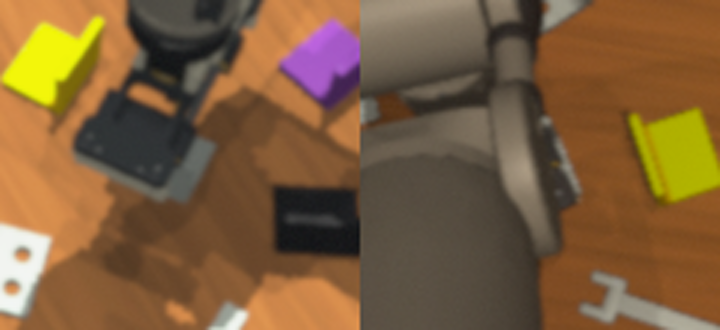

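The scene crop shows the gripper straddling the light grey cleat, whose end shows at (205,165). That agrees with the fit, so I go down and grip.

Emit:
jog_arm:
  deltas: [0,0,-0.06,0,0,0,0,0,-0.12,0,0,0,0,0,-0.12,0,0,0]

```text
time: 1.95
tool_pos: [0.4821, 0.2859, 0.0455]
tool_rot: [-3.141, -0.0, 2.136]
contact_force: [-0.0, -0.5, -0.2]
opening: 0.055
```

Emit:
jog_arm:
  deltas: [0,0,0,0,0,0,0,0,0,0,0,0,0,0,0,0,0,0,0,0,0,0,0,0,0,0,0,0,0,0]
  claw: 0
  newtons: 50

```text
time: 2.37
tool_pos: [0.4827, 0.2858, 0.0461]
tool_rot: [3.141, 0.0, 2.136]
contact_force: [-0.3, 0.6, 0.1]
opening: 0.0265
```

Emit:
jog_arm:
  deltas: [0,0,0,0,0,0,0,0,0,0,0,0,0,0,0,0,0,0,0,0,0,0,0,0,0,0,0,0,0,0]

```text
time: 2.78
tool_pos: [0.4825, 0.2858, 0.0458]
tool_rot: [3.142, -0.0, 2.136]
contact_force: [0.1, -1.6, -0.4]
opening: 0.0007
```

The fingers closed on nothing (opening 0.7 mm). I lift and look.

Emit:
jog_arm:
  deltas: [0,0,0.3,0,0,0,0,0,0.6,0,0,0,0,0,1,0,0,0]

```text
time: 3.03
tool_pos: [0.4811, 0.2851, 0.1449]
tool_rot: [-3.137, -0.001, 2.136]
contact_force: [0.7, 0.6, 0.3]
opening: 0.0001
```

Emit:
jog_arm:
  deltas: [-0.3,0,0,0,0,0,-0.6,0,0,0,0,0,-0.9,0,0,0,0,0,-0.9,0,0,0,0,0]
  claw: 0.6

```text
time: 3.37
tool_pos: [0.3873, 0.2853, 0.1458]
tool_rot: [-3.138, -0.001, 2.138]
contact_force: [-0.1, 0.0, -0.1]
opening: 0.0224
```

```bash
python3 - <<'E'
from h import *
im=snap('scene','g2'); a=im[200:310,270:390].copy()
im2=snap('top','g2'); b=im2[180:290,160:280].copy()
for X in [(.004,.035,.06),(.004,-.035,.06),(-.056,-.035,.008),(-.056,.035,.008)]:
    c,s=np.cos(.561),np.sin(.561); W=[.4828+c*X[0]-s*X[1],.2863+s*X[0]+c*X[1],X[2]]
    print(np.round(W,3),np.round(proj('scene',W),1),np.round(proj('top',W),1))
print(robot.observe()['tool_pos'], proj('scene',[.4825,.2858,.046]),proj('top',[.4825,.2858,.046]),robot.observe()['opening'])
save(np.hstack([a,b]),'g2',None,3)
E
```

```text
[0.468 0.318 0.06 ] [344.2 256.1] [194.6 229.3]
[0.505 0.259 0.06 ] [317.8 244. ] [221.5 218.5]
[0.454 0.227 0.008] [326.9 235.5] [232.7 244.3]
[0.417 0.286 0.008] [351.8 246.9] [206.8 255. ]
[0.39220393 0.28601733 0.14637111] [np.float64(331.1333918056723), np.float64(251.21923359811444)] [np.float64(209.76955375220385), np.float64(226.69132565092332)] 0.030337661972017694
```

View pics/g2.png

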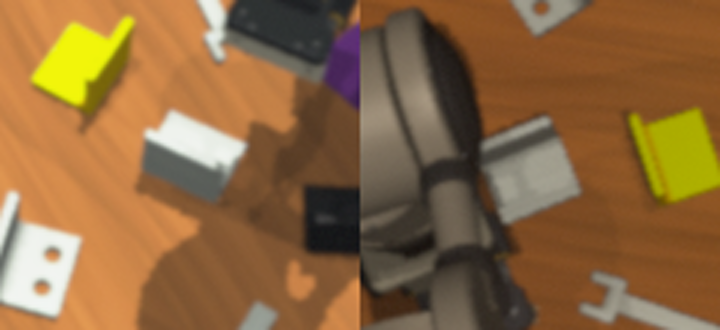

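The cleat hasn't moved: A-end foot at scene (343,267), as before. So the fingers were elsewhere. I check the projected TCP against the fingers in the picture.

```bash
python3 - <<'E'
from h import *
from scipy.spatial.transform import Rotation as Ro
s=robot.observe();R=Ro.from_euler('xyz',s['tool_rot']).as_matrix();p=s['tool_pos'];o=s['opening']
print(p,s['tool_rot'],o,s['qpos'])
out=[]
for cam,(x0,y0) in (('scene',(290,130)),('top',(130,210))):
    im=snap(cam,'g3'+cam)[y0:y0+150,x0:x0+130].copy(); im=cv2.resize(im,None,fx=3,fy=3,interpolation=cv2.INTER_CUBIC)
    for L,col in (([0,0,0],(0,0,255)),([0,o/2,.011],(0,255,0)),([0,-o/2,.011],(255,255,0)),([0,0,-.055],(255,0,255))):
        u=proj(cam,p+R@np.array(L)); print(cam,L,np.round(u,1)); cv2.circle(im,(int((u[0]-x0)*3),int((u[1]-y0)*3)),3,col,-1)
    out.append(im)
cv2.imwrite('pics/g3.png',np.hstack(out))
E
```

```text
[0.39220393 0.28601733 0.14637111] [3.14043093e+00 2.06133014e-04 2.13708727e+00] 0.030337661972017694 [ 4.72114574e-01  3.20242888e-01  1.71000039e+00 -1.07141277e-04
  1.11017342e+00 -9.41289221e-02]
scene [0, 0, 0] [367.5 214. ]
scene [0, 0.015168830986008847, 0.011] [364.3 221.4]
scene [0, -0.015168830986008847, 0.011] [369.3 211.6]
scene [0, 0, -0.055] [370.9 201. ]
top [0, 0, 0] [194.5 257.1]
top [0, 0.015168830986008847, 0.011] [193.  251.5]
top [0, -0.015168830986008847, 0.011] [197.8 264. ]
top [0, 0, -0.055] [189.5 253.5]
```

View pics/g3.png

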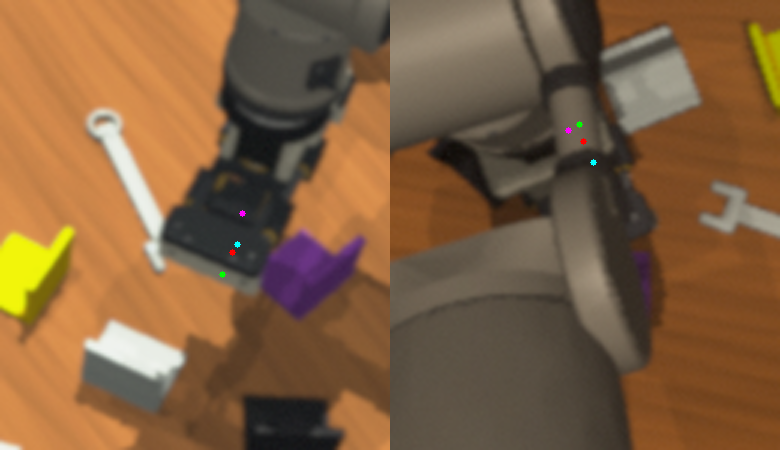

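```bash
python3 - <<'E'
from h import *
s=robot.observe();print(s['time'],s['opening'])
a=cv2.imread('pics/raw_scene0.png');b=cv2.imread('pics/raw_g3scene.png');c=cv2.imread('pics/raw_g2.png') 
for nm,(x0,y0,x1,y1) in {'cleat':(315,233,356,272),'yellow':(280,205,316,236),'jigfence':(200,140,226,182),'drilled':(264,264,298,306)}.items():
    t=a[y0:y1,x0:x1]; w=b[y0-12:y1+12,x0-12:x1+12]
    r=cv2.matchTemplate(w,t,cv2.TM_CCOEFF_NORMED);_,m,_,l=cv2.minMaxLoc(r);print(nm,round(m,3),l[0]-12,l[1]-12)
p=robot.camera_params('scene')
t=lambda im,x0,y0,w,h,s:cv2.resize(im[y0:y0+h,x0:x0+w],None,fx=s,fy=s,interpolation=cv2.INTER_CUBIC)
cv2.imwrite('pics/cmp.png',np.hstack([t(a,305,225,60,55,6),t(b,305,225,60,55,6)]))
E
```

```text
3.5667 0.03835549951768715
cleat 0.914 0 0
yellow 0.998 0 0
jigfence 1.0 0 0
drilled 0.999 0 0
```

View pics/cmp.png

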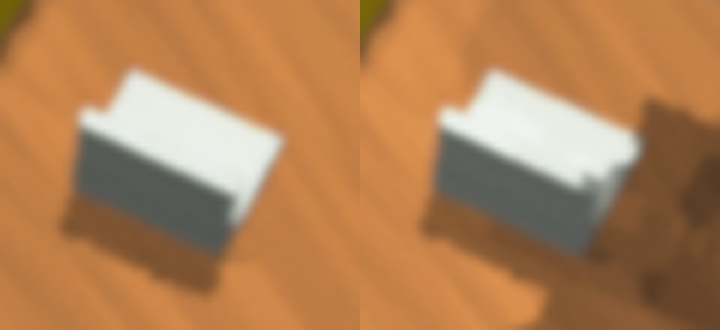

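The crops show the cleat untouched: only the shadow changed. I check the calibration against the robot's own base, at scene about (413,116).

```bash
python3 - <<'E'
from h import *
print(proj('scene',[0,0,0]),proj('top',[0,0,0]), proj('top',[0.1544,.5014,.1972]),proj('scene',[0.1544,.5014,.1972]))
for c in('scene','top'): print(robot.camera_params(c))
E
```

```text
[np.float64(413.3518156821399), np.float64(114.76184499366556)] [np.float64(293.29183131456), np.float64(452.82965757613096)] [np.float64(57.901503683544945), np.float64(354.2324449837297)] [np.float64(519.2028940556156), np.float64(228.6093410986511)]
{'fx': 513.6379682307632, 'fy': 513.6379682307632, 'cx': 274.31695870764287, 'cy': 209.5156482279757, 'R': array([[-0.87136599,  0.49046682, -0.01279085],
       [ 0.42056423,  0.73324259, -0.53430425],
       [-0.25267971, -0.47095392, -0.84519546]]), 't': array([ 0.41966885, -0.28600899,  1.55038714])}
{'fx': 431.2453773299739, 'fy': 431.2453773299739, 'cx': 279.9762467574399, 'cy': 218.68250129195874, 'R': array([[ 0.16153467, -0.98685775,  0.00428041],
       [-0.96194689, -0.15842272, -0.22262169],
       [ 0.22037406,  0.03184359, -0.97489551]]), 't': array([0.03067589, 0.53941847, 0.99348514])}
```

```bash
python3 - <<'E'
from h import *
from scipy.spatial.transform import Rotation as Ro
p=np.array([.15436,.5014,.19722]);R=Ro.from_euler('xyz',[-3.14,0,2.8428]).as_matrix()
out=[]
for cam,(x0,y0) in (('scene',(470,140)),('top',(0,300))):
    im=cv2.imread(f'pics/raw_{cam}0.png')[y0:y0+120,x0:x0+90].copy(); im=cv2.resize(im,None,fx=4,fy=4,interpolation=cv2.INTER_CUBIC)
    im=cv2.convertScaleAbs(im,alpha=1.8,beta=15)
    for L,col in (([0,0,0],(0,0,255)),([0,.046,.011],(0,255,0)),([0,-.046,.011],(255,255,0)),([0,0,-.055],(255,0,255)),([.03,0,0],(0,255,255))):
        u=proj(cam,p+R@np.array(L)); cv2.circle(im,(int((u[0]-x0)*4),int((u[1]-y0)*4)),4,col,-1)
    out.append(im)
cv2.imwrite('pics/g4.png',np.hstack(out))
E
```

```text
(no output)
```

View pics/g4.png

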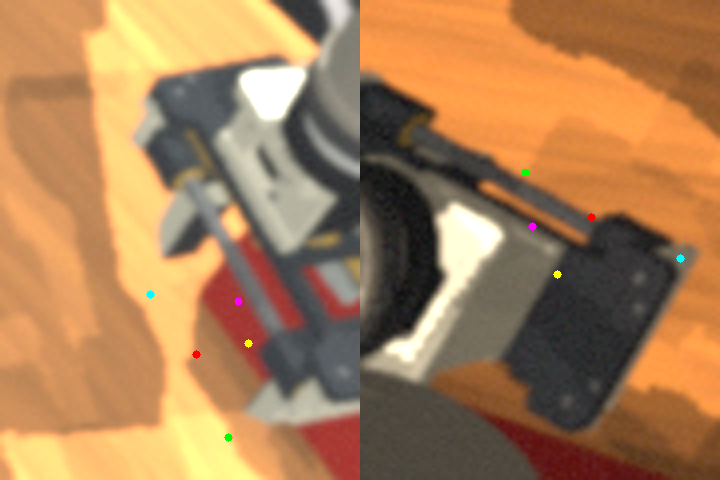

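The overlay on the start picture is useful. In the scene view, both fingertips sit about 37 mm higher than the stated tip position: seen at (175,250) and (250,412), predicted at (150,295) and (228,437). Across the jaws they match. The fingers probably closed above the 60 mm leg. I go back open and lower to TCP z = 0.022, which is safe under either reading, and close there.

Emit:
jog_arm:
  deltas: [0.3,0,0,0,0,0,0.6,0,0,0,0,0,0.9,0,0,0,0,0,0.9,0,0,0,0,0]

```text
time: 3.9
tool_pos: [0.4886, 0.2851, 0.1452]
tool_rot: [3.138, 0.002, 2.133]
contact_force: [-1.0, 0.6, -0.2]
opening: 0.055
```

Emit:
jog_arm:
  deltas: [0,0,-0.25,0,0,0,0,0,-0.5,0,0,0,0,0,-0.75,0,0,0,0,0,-1,0,0,0,0,0,-1,0,0,0]

```text
time: 4.32
tool_pos: [0.4799, 0.2841, 0.0409]
tool_rot: [-3.133, -0.001, 2.135]
contact_force: [-0.5, -0.8, -0.9]
opening: 0.055
```

Emit:
jog_arm:
  deltas: [0,0,-0.06,0,0,0,0,0,-0.12,0,0,0,0,0,-0.18,0,0,0,0,0,-0.24,0,0,0,0,0,-0.24,0,0,0]

```text
time: 4.73
tool_pos: [0.4823, 0.2856, 0.0213]
tool_rot: [-3.141, -0.0, 2.136]
contact_force: [0.2, -0.1, 0.3]
opening: 0.055
```

Emit:
jog_arm:
  deltas: [0,0,0,0,0,0,0,0,0,0,0,0,0,0,0,0,0,0,0,0,0,0,0,0,0,0,0,0,0,0]
  claw: 0
  newtons: 20

```text
time: 5.15
tool_pos: [0.4827, 0.2859, 0.0221]
tool_rot: [3.141, 0.0, 2.136]
contact_force: [0.9, -0.3, 0.3]
opening: 0.0264
```

Emit:
jog_arm:
  deltas: [0,0,0,0,0,0,0,0,0,0,0,0,0,0,0,0,0,0,0,0,0,0,0,0,0,0,0,0,0,0]

```text
time: 5.57
tool_pos: [0.483, 0.286, 0.022]
tool_rot: [3.14, 0.0, 2.136]
contact_force: [1.7, 0.4, -0.2]
opening: 0.0079
```

Gripped at 7.9 mm, so the tips really are higher than stated. I gauge the offset by touching the leg's top (z = 60 mm) with closed fingers.

Emit:
jog_arm:
  deltas: [0,0,0,0,0,0,0,0,0,0,0,0,0,0,0.12,0,0,0,0,0,0.26,0,0,0,0,0,0.26,0,0,0]
  claw: 0.3

```text
time: 5.98
tool_pos: [0.4836, 0.2862, 0.0499]
tool_rot: [3.138, 0.001, 2.136]
contact_force: [0.3, 0.3, 0.6]
opening: 0.0272
```

Emit:
jog_arm:
  deltas: [0,0,0,0,0,0,0,0,0,0,0,0,0,0,0,0,0,0,0,0,0,0,0,0,0,0,0,0,0,0]
  claw: 0

```text
time: 6.4
tool_pos: [0.4822, 0.2856, 0.0472]
tool_rot: [-3.141, -0.0, 2.136]
contact_force: [-1.4, 0.1, 0.4]
opening: 0.0011
```

Emit:
jog_arm:
  deltas: [0,0,-0.02,0,0,0,0,0,-0.04,0,0,0,0,0,-0.06,0,0,0]

```text
time: 6.65
tool_pos: [0.4825, 0.2857, 0.0415]
tool_rot: [-3.141, -0.0, 2.136]
contact_force: [0.3, -0.2, 0.2]
opening: 0.0008
```

Emit:
jog_arm:
  deltas: [0,0,-0.02,0,0,0,0,0,-0.04,0,0,0]

```text
time: 6.82
tool_pos: [0.4824, 0.2857, 0.0375]
tool_rot: [-3.141, -0.0, 2.136]
contact_force: [0.0, 0.8, -0.6]
opening: 0.0006
```

Emit:
jog_arm:
  deltas: [0,0,-0.02,0,0,0,0,0,-0.02,0,0,0]

```text
time: 6.98
tool_pos: [0.4822, 0.2856, 0.0353]
tool_rot: [-3.141, -0.0, 2.136]
contact_force: [-0.8, -0.4, 1.3]
opening: 0.0004
```

Emit:
jog_arm:
  deltas: [0,0,-0.015,0,0,0,0,0,-0.015,0,0,0]

```text
time: 7.15
tool_pos: [0.4825, 0.2858, 0.0341]
tool_rot: [-3.142, -0.0, 2.136]
contact_force: [-0.3, 0.6, -0.8]
opening: 0.0006
```

Emit:
jog_arm:
  deltas: [0,0,-0.015,0,0,0,0,0,-0.015,0,0,0]

```text
time: 7.32
tool_pos: [0.4825, 0.2857, 0.0327]
tool_rot: [-3.142, 0.0, 2.136]
contact_force: [0.2, -0.4, -0.9]
opening: 0.0005
```

Emit:
jog_arm:
  deltas: [0,0,-0.015,0,0,0,0,0,-0.015,0,0,0]

```text
time: 7.48
tool_pos: [0.4827, 0.2858, 0.0314]
tool_rot: [3.141, 0.0, 2.136]
contact_force: [-0.3, -0.2, 0.1]
opening: 0.0007
```

Emit:
jog_arm:
  deltas: [0,0,-0.015,0,0,0,0,0,-0.015,0,0,0]

```text
time: 7.65
tool_pos: [0.4834, 0.2863, 0.0313]
tool_rot: [3.139, 0.0, 2.136]
contact_force: [-1.0, -0.4, 11.9]
opening: 0.0004
```

Emit:
jog_arm:
  deltas: [0,0,-0.015,0,0,0,0,0,-0.015,0,0,0]

```text
time: 7.82
tool_pos: [0.4845, 0.2869, 0.0313]
tool_rot: [3.136, 0.001, 2.136]
contact_force: [-2.2, -1.3, 18.5]
opening: 0.0002
```

Contact at TCP z = 0.0313 on the 60 mm leg top, so the tips stand about 29 mm behind the reported TCP and the tool sits 40 mm higher than stated. I apply a −40 mm z correction to all heights and regrip with the tips 35 mm up, at TCP z = 0.006.

Emit:
jog_arm:
  deltas: [0,0,0.1,0,0,0,0,0,0.1,0,0,0,0,0,0.1,0,0,0,0,0,0.1,0,0,0,0,0,0.1,0,0,0]
  claw: 0.4

```text
time: 8.23
tool_pos: [0.4821, 0.2856, 0.0377]
tool_rot: [-3.14, -0.0, 2.136]
contact_force: [0.4, -0.9, -0.1]
opening: 0.029
```

Emit:
jog_arm:
  deltas: [0,0,-0.08,0,0,0,0,0,-0.16,0,0,0,0,0,-0.24,0,0,0,0,0,-0.32,0,0,0,0,0,-0.32,0,0,0]

```text
time: 8.65
tool_pos: [0.4811, 0.2851, 0.0039]
tool_rot: [-3.138, -0.001, 2.136]
contact_force: [0.2, -0.7, 0.1]
opening: 0.0368
```

Emit:
jog_arm:
  deltas: [0,0,0,0,0,0,0,0,0,0,0,0,0,0,0,0,0,0,0,0,0,0,0,0,0,0,0,0,0,0]
  claw: 0
  newtons: 50

```text
time: 9.07
tool_pos: [0.4828, 0.2859, 0.0067]
tool_rot: [3.141, 0.0, 2.136]
contact_force: [0.6, -0.2, 1.1]
opening: 0.0081
```

Emit:
jog_arm:
  deltas: [0,0,0,0,0,0,0,0,0,0,0,0,0,0,0,0,0,0]

```text
time: 9.32
tool_pos: [0.4828, 0.2859, 0.0067]
tool_rot: [3.141, 0.0, 2.136]
contact_force: [-0.3, 0.5, 2.3]
opening: 0.0074
```

Emit:
jog_arm:
  deltas: [0,0,0.1,0,0,0,0,0,0.3,0,0,0,0,0,0.6,0,0,0,0,0,0.9,0,0,0,0,0,1,0,0,0]

```text
time: 9.73
tool_pos: [0.484, 0.2865, 0.1103]
tool_rot: [3.136, 0.001, 2.136]
contact_force: [0.8, 1.8, -4.9]
opening: 0.0079
```

Emit:
jog_arm:
  deltas: [-0.04,-0.1,0,0,0,-0.02,-0.08,-0.3,0,0,0,-0.04,-0.12,-0.55,0,0,0,-0.06,-0.16,-0.8,0,0,0,-0.08,-0.2,-1,0,0,0,-0.11]

```text
time: 10.15
tool_pos: [0.46, 0.1834, 0.1041]
tool_rot: [-3.137, -0.0, 1.96]
contact_force: [0.3, -0.3, -5.7]
opening: 0.0077
```

Emit:
jog_arm:
  deltas: [-0.04,-0.2,0,0,0,-0.02,-0.08,-0.4,0,0,0,-0.04,-0.12,-0.6,0,0,0,-0.06,-0.16,-0.8,0,0,0,-0.08,-0.2,-1,0,0,0,-0.11]

```text
time: 10.57
tool_pos: [0.44, 0.0843, 0.1044]
tool_rot: [-3.137, -0.001, 1.787]
contact_force: [1.0, -0.5, -5.3]
opening: 0.0076
```

Emit:
jog_arm:
  deltas: [-0.01,-0.2,0,0,0,-0.02,-0.02,-0.4,0,0,0,-0.04,-0.03,-0.6,0,0,0,-0.06,-0.04,-0.8,0,0,0,-0.08,-0.05,-1,0,0,0,-0.11]

```text
time: 10.98
tool_pos: [0.4352, -0.0152, 0.1045]
tool_rot: [-3.138, -0.001, 1.614]
contact_force: [0.8, -0.4, -5.5]
opening: 0.0078
```

Emit:
jog_arm:
  deltas: [0.1,-0.2,0,0,0,-0.02,0.2,-0.4,0,0,0,-0.04,0.3,-0.6,0,0,0,-0.06,0.4,-0.8,0,0,0,-0.08,0.5,-0.91,0,0,0,-0.107]

```text
time: 11.4
tool_pos: [0.4859, -0.1071, 0.1043]
tool_rot: [-3.138, -0.0, 1.445]
contact_force: [0.2, 0.4, -5.3]
opening: 0.0079
```

Emit:
jog_arm:
  deltas: [0.25,0,0,0,0,0,0.5,0,0,0,0,0,0.75,0,0,0,0,0,0.95,0,0,0,0,0,1,0,0,0,0,0]

```text
time: 11.82
tool_pos: [0.5885, -0.1054, 0.1037]
tool_rot: [-3.14, -0.001, 1.448]
contact_force: [0.1, -0.3, -5.0]
opening: 0.0075
```

Emit:
jog_arm:
  deltas: [0,0,-0.1,0,0,0,0,0,-0.2,0,0,0,0,0,-0.3,0,0,0,0,0,-0.3,0,0,0,0,0,-0.3,0,0,0]

```text
time: 12.23
tool_pos: [0.5859, -0.105, 0.075]
tool_rot: [-3.138, -0.001, 1.449]
contact_force: [0.3, -0.1, -4.5]
opening: 0.0075
```

```bash
python3 - <<'E'
from h import *
s=robot.observe();print(s['time'],s['tool_pos'],s['tool_rot'],s['opening'],s['contact_force'])
im=snap('scene','p1'); a=im[100:220,180:300]
im=snap('top','p1'); b=im[150:270,290:420]
save(np.hstack([a,b]),'p1',None,3)
E
```

```text
12.2333 [ 0.58589682 -0.10501129  0.07497488] [-3.13839626e+00 -5.54503782e-04  1.44907763e+00] 0.00754949208618667 [ 0.32819227 -0.06905778 -4.51002274]
```

View pics/p1.png

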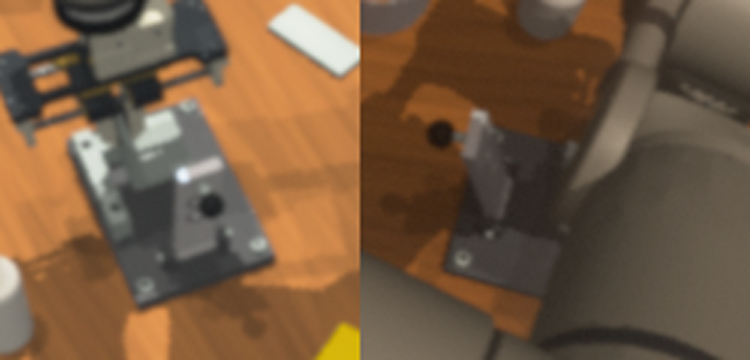

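The scene crop shows the cleat held level over the jig corner, upright leg beside the fence at (110,180), with the leaf still open. I go down.

Emit:
jog_arm:
  deltas: [0,0,-0.1,0,0,0,0,0,-0.2,0,0,0,0,0,-0.3,0,0,0,0,0,-0.3,0,0,0]

```text
time: 12.67
tool_pos: [0.5856, -0.1047, 0.0434]
tool_rot: [-3.137, -0.001, 1.45]
contact_force: [-1.0, 0.6, -5.0]
opening: 0.0078
```

Emit:
jog_arm:
  deltas: [0,0,-0.06,0,0,0,0,0,-0.12,0,0,0,0,0,-0.18,0,0,0,0,0,-0.2,0,0,0,0,0,-0.2,0,0,0]

```text
time: 13.08
tool_pos: [0.5871, -0.1051, 0.0255]
tool_rot: [-3.14, -0.0, 1.45]
contact_force: [-0.2, 0.1, -5.4]
opening: 0.0078
```

Emit:
jog_arm:
  deltas: [0,0,-0.02,0,0,0,0,0,-0.03,0,0,0,0,0,-0.03,0,0,0]

```text
time: 13.33
tool_pos: [0.5876, -0.1052, 0.0234]
tool_rot: [3.141, 0.0, 1.45]
contact_force: [-0.5, 0.8, -6.9]
opening: 0.008
```

Emit:
jog_arm:
  deltas: [0,0,-0.015,0,0,0,0,0,-0.015,0,0,0,0,0,-0.015,0,0,0]

```text
time: 13.58
tool_pos: [0.5875, -0.1052, 0.0219]
tool_rot: [3.142, 0.0, 1.449]
contact_force: [0.6, 0.1, -6.1]
opening: 0.0076
```

Emit:
jog_arm:
  deltas: [0,0,-0.015,0,0,0,0,0,-0.015,0,0,0,0,0,-0.015,0,0,0]

```text
time: 13.83
tool_pos: [0.5879, -0.1053, 0.0217]
tool_rot: [3.14, 0.0, 1.45]
contact_force: [-3.6, 0.5, 6.4]
opening: 0.0077
```

The cleat touches the plate at TCP z = 0.0217, exactly as predicted. I release it, rise, and go over to the knob's far side.

Emit:
jog_arm:
  deltas: [0,0,0.01,0,0,0,0,0,0.01,0,0,0,0,0,0.01,0,0,0,0,0,0.01,0,0,0,0,0,0.01,0,0,0]
  claw: 0.4

```text
time: 14.25
tool_pos: [0.5876, -0.1053, 0.0213]
tool_rot: [3.141, 0.0, 1.449]
contact_force: [-0.4, 0.1, -0.4]
opening: 0.0349
```

Emit:
jog_arm:
  deltas: [0,0,0.1,0,0,0,0,0,0.3,0,0,0,0,0,0.6,0,0,0,0,0,0.9,0,0,0,0,0,1,0,0,0]

```text
time: 14.67
tool_pos: [0.5898, -0.1059, 0.1266]
tool_rot: [3.134, 0.001, 1.45]
contact_force: [2.1, -0.3, 0.9]
opening: 0.0369
```

Emit:
jog_arm:
  deltas: [0,0,0.3,0,0,0,0,0,0.5,0,0,0,0,0,0.68,0,0,0,0,0,0.68,0,0,0]
  claw: 0

```text
time: 15.0
tool_pos: [0.5893, -0.1057, 0.1937]
tool_rot: [3.134, 0.001, 1.45]
contact_force: [0.1, -1.0, 0.2]
opening: 0.0144
```

Emit:
jog_arm:
  deltas: [-0.01,0.25,0,0,0,0,-0.02,0.5,0,0,0,0,-0.03,0.75,0,0,0,0,-0.05,0.93,0,0,0,0]

```text
time: 15.33
tool_pos: [0.5818, -0.0104, 0.1883]
tool_rot: [-3.14, -0.001, 1.45]
contact_force: [0.2, -0.4, -0.8]
opening: 0.0004
```

Emit:
jog_arm:
  deltas: [-0.01,0.25,0,0,0,0,-0.03,0.5,0,0,0,0,-0.05,0.75,0,0,0,0,-0.06,0.93,0,0,0,0,-0.06,0.93,0,0,0,0]

```text
time: 15.75
tool_pos: [0.5755, 0.0841, 0.1883]
tool_rot: [-3.14, -0.001, 1.453]
contact_force: [0.9, 0.1, 0.1]
opening: 0.0007
```

Emit:
jog_arm:
  deltas: [0,0,-0.2,0,0,0,0,0,-0.4,0,0,0,0,0,-0.62,0,0,0,0,0,-0.62,0,0,0,0,0,-0.62,0,0,0]

```text
time: 16.17
tool_pos: [0.5756, 0.0801, 0.1261]
tool_rot: [-3.138, 0.001, 1.449]
contact_force: [-0.5, 0.6, 0.7]
opening: 0.0006
```

```bash
python3 - <<'E'
from h import *
s=robot.observe();print(s['time'],s['tool_pos'],s['tool_rot'],s['opening'],s['contact_force'])
im=snap('scene','k1'); a=im[80:230,180:300]
im=snap('top','k1'); b=im[150:300,280:410]
save(np.hstack([a,b]),'k1',None,3)
from fit import T
j=[.555,-.0929,-.1211]
for a in [1.82,1.7,1.5,1.3,1.1,.9,.7,.5,.4]:
    L,h=.145,.027
    X=(.001,.075-L*np.cos(a)+h*np.sin(a),.031+L*np.sin(a)+h*np.cos(a)); Y=(X[0],X[1]+.0205,X[2]-.010-.029); print(a,np.round(X,3),'tcp',np.round(T(j,Y),3))
E
```

```text
16.1667 [0.57561776 0.08011824 0.12614741] [-3.13831657e+00  6.48956481e-04  1.44904027e+00] 0.0006322470627868504 [-0.46493802  0.56378017  0.6870128 ]
1.82 [0.001 0.137 0.165] tcp [0.575 0.063 0.126]
1.7 [0.001 0.12  0.171] tcp [0.573 0.047 0.132]
1.5 [0.001 0.092 0.178] tcp [0.57  0.018 0.139]
1.3 [0.001 0.062 0.178] tcp [ 0.566 -0.011  0.139]
1.1 [0.001 0.033 0.172] tcp [ 0.562 -0.04   0.133]
0.9 [0.001 0.006 0.161] tcp [ 0.559 -0.067  0.122]
0.7 [ 0.001 -0.019  0.145] tcp [ 0.556 -0.091  0.106]
0.5 [ 0.001 -0.039  0.124] tcp [ 0.554 -0.112  0.085]
0.4 [ 0.001 -0.048  0.112] tcp [ 0.553 -0.12   0.073]
```

View pics/k1.png

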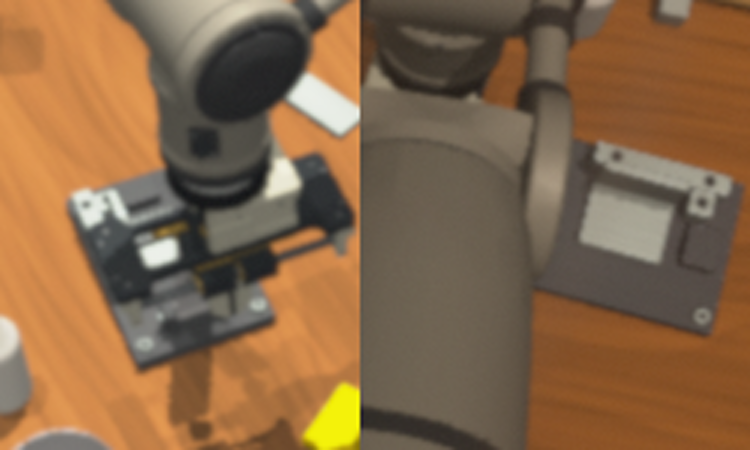

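The top crop shows the cleat flat in the corner, leg along the fence, end towards the stop. The gripper is behind the knob. I push it along its arc.

Emit:
jog_arm:
  deltas: [-0.02,-0.18,0,0,0,0,-0.04,-0.34,0.05,0,0,0,-0.055,-0.48,0.09,0,0,0,-0.07,-0.63,0.12,0,0,0,-0.09,-0.78,0.13,0,0,0]

```text
time: 16.68
tool_pos: [0.5683, 0.0018, 0.1424]
tool_rot: [3.138, -0.0, 1.449]
contact_force: [-0.0, 1.7, 0.4]
opening: 0.0003
```

Emit:
jog_arm:
  deltas: [-0.02,-0.14,0,0,0,0,-0.04,-0.29,-0.02,0,0,0,-0.06,-0.43,-0.06,0,0,0,-0.075,-0.57,-0.115,0,0,0,-0.09,-0.7,-0.17,0,0,0]

```text
time: 17.1
tool_pos: [0.5592, -0.0687, 0.1246]
tool_rot: [3.139, 0.001, 1.449]
contact_force: [0.7, 0.7, 0.4]
opening: 0.0005
```

Emit:
jog_arm:
  deltas: [-0.015,-0.12,-0.085,0,0,0,-0.03,-0.24,-0.165,0,0,0,-0.04,-0.35,-0.27,0,0,0,-0.05,-0.45,-0.37,0,0,0,-0.055,-0.52,-0.47,0,0,0]

```text
time: 17.52
tool_pos: [0.5527, -0.1204, 0.075]
tool_rot: [-3.141, -0.0, 1.449]
contact_force: [-0.4, 0.4, 0.1]
opening: 0.0007
```

Emit:
jog_arm:
  deltas: [0,0,0,0,0,0,0,0,0,0,0,0,0,0,0,0,0,0,0,0,0.2,0,0,0,0,0,0.5,0,0,0]

```text
time: 17.93
tool_pos: [0.5515, -0.1181, 0.1248]
tool_rot: [-3.136, -0.001, 1.45]
contact_force: [1.3, -0.6, 0.5]
opening: 0.0003
```

Emit:
jog_arm:
  deltas: [0,0,0.2,0,0,0,0,0,0.4,0,0,0,0,0,0.4,0,0,0,0,0,0.4,0,0,0,0,0,0.4,0,0,0]

```text
time: 18.35
tool_pos: [0.5527, -0.1187, 0.1659]
tool_rot: [-3.141, -0.0, 1.45]
contact_force: [0.2, 0.4, -0.2]
opening: 0.0008
```

```bash
python3 - <<'E'
from h import *
from fit import T
s=robot.observe();print(s['time'],s['tool_pos'],s['contact_force'])
for c in('scene','top'): snap(c,'L1'+c)
j=[.555,-.0929,-.1211]
im=cv2.imread('pics/raw_L1scene.png'); top=cv2.imread('pics/raw_L1top.png')
for nm,X in {'knob shut':(.001,-.070,.058),'leaf mid shut':(.001,0,.036),'leaf edge in':(.019,0.02,.036),'plate':(-.05,0,.015)}.items():
    for c,I in(('scene',im),('top',top)):
        u=proj(c,T(j,X)); x,y=int(round(u[0])),int(round(u[1])); print(nm,c,np.round(u,1),I[y-1:y+2,x-1:x+2].mean((0,1)).round() if 0<=y<419 else '')
g=cv2.cvtColor(im,cv2.COLOR_BGR2GRAY)[125:205,200:275]
print((g[::3,::3]//10).tolist().__str__().replace('], [','\n'))
E
```

```text
18.35 [ 0.55273328 -0.11865238  0.16594683] [ 0.23156899  0.4485473  -0.19103874]
knob shut scene [225.1 136.1] [51. 52. 55.]
knob shut top [394.6 229.2] [62. 74. 83.]
leaf mid shut scene [234.3 159.1] [120. 123. 124.]
leaf mid shut top [365.  223.2] [109. 120. 125.]
leaf edge in scene [230.6 166.5] [183. 189. 186.]
leaf edge in top [358.9 214.3] [ 97. 106. 114.]
plate scene [251.8 158.1] [104. 106. 105.]
plate top [358.5 243.9] [60. 65. 74.]
[[14, 15, 15, 15, 14, 14, 14, 14, 15, 15, 15, 15, 15, 15, 15, 14, 14, 15, 14, 14, 15, 14, 15, 15, 15
14, 14, 15, 14, 14, 14, 14, 15, 14, 15, 15, 15, 15, 15, 15, 15, 14, 14, 15, 14, 14, 15, 15, 15, 15
15, 14, 14, 15, 14, 14, 14, 14, 14, 14, 15, 15, 15, 15, 14, 15, 14, 14, 14, 15, 14, 15, 15, 15, 15
15, 15, 14, 14, 14, 14, 14, 13, 8, 10, 14, 15, 15, 14, 15, 14, 15, 14, 14, 14, 14, 13, 14, 13, 14
15, 15, 15, 14, 14, 14, 14, 11, 4, 6, 19, 11, 11, 10, 12, 11, 14, 14, 13, 13, 13, 13, 13, 14, 14
15, 15, 15, 15, 14, 13, 16, 22, 11, 12, 23, 14, 11, 11, 11, 11, 12, 15, 14, 14, 14, 13, 13, 14, 13
15, 15, 18, 18, 13, 15, 17, 23, 14, 13, 23, 21, 11, 11, 11, 
[... 1118 characters left out ...]
 6, 7, 13, 17, 17, 19, 16, 12, 6, 10, 10, 11, 13, 12, 13
14, 14, 11, 9, 10, 9, 7, 7, 6, 7, 7, 7, 8, 17, 18, 16, 13, 9, 5, 9, 10, 11, 11, 11, 13
11, 10, 10, 9, 10, 10, 8, 7, 7, 7, 8, 11, 7, 11, 11, 7, 6, 5, 5, 6, 6, 6, 6, 6, 11
10, 10, 10, 9, 9, 10, 9, 7, 7, 7, 7, 6, 5, 5, 6, 7, 7, 7, 7, 6, 6, 5, 5, 7, 12
10, 10, 9, 9, 9, 9, 10, 8, 7, 8, 8, 7, 6, 6, 7, 7, 7, 7, 6, 5, 6, 7, 7, 8, 13
9, 9, 9, 9, 9, 9, 9, 9, 8, 10, 10, 7, 7, 8, 7, 6, 5, 6, 7, 9, 9, 9, 9, 9, 11
9, 9, 9, 9, 9, 9, 9, 9, 7, 9, 8, 7, 6, 6, 6, 7, 9, 9, 9, 9, 9, 9, 9, 9, 9
9, 9, 9, 9, 9, 9, 10, 10, 8, 6, 5, 6, 8, 13, 10, 10, 10, 9, 9, 9, 9, 9, 9, 9, 9
9, 9, 9, 9, 9, 9, 9, 10, 9, 8, 11, 14, 15, 16, 15, 14, 12, 10, 10, 9, 9, 9, 9, 9, 9]]
```

The knob now appears dark at scene about (225,137); for a shut leaf it was predicted at (225,136). So the leaf is shut. I go back and regrip the cleat above the fences.

Emit:
jog_arm:
  deltas: [0.12,0.05,0,0,0,0,0.24,0.1,0,0,0,0,0.35,0.13,0,0,0,0,0.35,0.13,-0.2,0,0,0,0.35,0.13,-0.4,0,0,0]
  claw: 0.4

```text
time: 18.87
tool_pos: [0.5889, -0.106, 0.1256]
tool_rot: [3.14, 0.0, 1.45]
contact_force: [-0.3, -0.4, -0.5]
opening: 0.0291
```

Emit:
jog_arm:
  deltas: [0,0,-0.2,0,0,0,0,0,-0.4,0,0,0,0,0,-0.6,0,0,0,0,0,-0.8,0,0,0,0,0,-0.8,0,0,0]

```text
time: 19.28
tool_pos: [0.5846, -0.1051, 0.0413]
tool_rot: [-3.132, -0.002, 1.45]
contact_force: [0.2, 0.1, -0.4]
opening: 0.0362
```

Emit:
jog_arm:
  deltas: [0,0,-0.08,0,0,0,0,0,-0.16,0,0,0,0,0,-0.22,0,0,0,0,0,-0.22,0,0,0]

```text
time: 19.62
tool_pos: [0.5875, -0.1061, 0.0235]
tool_rot: [-3.14, -0.0, 1.449]
contact_force: [0.1, -0.5, -0.0]
opening: 0.0366
```

Emit:
jog_arm:
  deltas: [0,0,-0.01,0,0,0,0,0,-0.01,0,0,0,0,0,-0.01,0,0,0,0,0,-0.01,0,0,0,0,0,-0.01,0,0,0]
  claw: 0
  newtons: 55

```text
time: 20.03
tool_pos: [0.5881, -0.1063, 0.0237]
tool_rot: [3.141, 0.0, 1.449]
contact_force: [-2.2, 0.0, 1.9]
opening: 0.0077
```

Emit:
jog_arm:
  deltas: [0,0,0,0,0,0,0,0,0,0,0,0,0,0,0,0,0,0]

```text
time: 20.28
tool_pos: [0.5881, -0.1063, 0.0237]
tool_rot: [3.141, 0.0, 1.45]
contact_force: [-2.8, 0.5, 3.9]
opening: 0.0074
```

Emit:
jog_arm:
  deltas: [-0.002,-0.02,0,0,0,0,-0.005,-0.04,0,0,0,0,-0.007,-0.06,0,0,0,0,-0.01,-0.08,0,0,0,0,-0.01,-0.08,0,0,0,0]

```text
time: 20.7
tool_pos: [0.5875, -0.1146, 0.0237]
tool_rot: [3.14, 0.0, 1.449]
contact_force: [-0.1, 2.2, 6.0]
opening: 0.0077
```

Emit:
jog_arm:
  deltas: [0.02,-0.002,0,0,0,0,0.04,-0.005,0,0,0,0,0.04,-0.005,0,0,0,0]

```text
time: 20.95
tool_pos: [0.5905, -0.1153, 0.0237]
tool_rot: [-3.14, 0.001, 1.45]
contact_force: [-4.2, 1.5, 8.0]
opening: 0.0078
```

Emit:
jog_arm:
  deltas: [-0.001,-0.012,0.004,0,0,0,-0.002,-0.025,0.004,0,0,0,-0.002,-0.025,0.004,0,0,0]

```text
time: 21.2
tool_pos: [0.5906, -0.1158, 0.0238]
tool_rot: [-3.141, -0.002, 1.449]
contact_force: [-1.1, 9.1, 6.1]
opening: 0.0076
```

Emit:
jog_arm:
  deltas: [-0.001,-0.01,0,0,0,0,-0.001,-0.01,0,0,0,0]

```text
time: 21.37
tool_pos: [0.5906, -0.1159, 0.0238]
tool_rot: [-3.141, -0.004, 1.449]
contact_force: [-0.2, 11.9, 6.6]
opening: 0.0078
```

Emit:
jog_arm:
  deltas: [-0.001,-0.01,0,0,0,0,-0.001,-0.01,0,0,0,0]

```text
time: 21.53
tool_pos: [0.5905, -0.116, 0.0239]
tool_rot: [-3.141, -0.005, 1.449]
contact_force: [0.4, 15.0, 6.5]
opening: 0.0076
```

End stop reached (15 N). I ease off y a little and go to the long fence.

Emit:
jog_arm:
  deltas: [0.001,0.012,0,0,0,0,0.011,0.011,0,0,0,0,0.016,0.01,0,0,0,0,0.016,0.01,0,0,0,0]

```text
time: 21.87
tool_pos: [0.5908, -0.1159, 0.0237]
tool_rot: [-3.138, -0.003, 1.449]
contact_force: [-4.0, 10.9, 9.8]
opening: 0.0074
```

Emit:
jog_arm:
  deltas: [0.01,-0.001,0,0,0,0,0.01,-0.001,0,0,0,0]

```text
time: 22.03
tool_pos: [0.5913, -0.1159, 0.0238]
tool_rot: [-3.137, -0.003, 1.449]
contact_force: [-6.8, 11.3, 10.2]
opening: 0.0074
```

Emit:
jog_arm:
  deltas: [0.01,-0.001,0,0,0,0,0.01,-0.001,0,0,0,0]

```text
time: 22.2
tool_pos: [0.5921, -0.116, 0.0237]
tool_rot: [-3.136, -0.003, 1.449]
contact_force: [-7.5, 10.1, 10.5]
opening: 0.0075
```

Emit:
jog_arm:
  deltas: [0.01,-0.001,0.004,0,0,0,0.01,-0.001,0.004,0,0,0]

```text
time: 22.37
tool_pos: [0.5931, -0.1162, 0.0238]
tool_rot: [-3.136, -0.003, 1.449]
contact_force: [-5.7, 10.0, 9.0]
opening: 0.0075
```

Emit:
jog_arm:
  deltas: [0.01,-0.001,0,0,0,0,0.01,-0.001,0,0,0,0]

```text
time: 22.53
tool_pos: [0.5936, -0.1162, 0.0237]
tool_rot: [-3.135, -0.003, 1.449]
contact_force: [-7.3, 11.1, 9.8]
opening: 0.0079
```

Emit:
jog_arm:
  deltas: [0.01,-0.001,0,0,0,0,0.01,-0.001,0,0,0,0]

```text
time: 22.7
tool_pos: [0.5938, -0.1162, 0.0237]
tool_rot: [-3.133, -0.003, 1.45]
contact_force: [-9.4, 10.5, 12.1]
opening: 0.0076
```

Emit:
jog_arm:
  deltas: [0.01,-0.001,0.003,0,0,0,0.01,-0.001,0.003,0,0,0]

```text
time: 22.87
tool_pos: [0.5938, -0.1162, 0.0237]
tool_rot: [-3.131, -0.003, 1.45]
contact_force: [-12.0, 10.5, 11.7]
opening: 0.0077
```

Emit:
jog_arm:
  deltas: [0.01,-0.001,0,0,0,0,0.01,-0.001,0,0,0,0]

```text
time: 23.03
tool_pos: [0.5939, -0.1162, 0.0237]
tool_rot: [-3.129, -0.003, 1.45]
contact_force: [-14.8, 10.5, 14.5]
opening: 0.0079
```

Emit:
jog_arm:
  deltas: [0.01,-0.001,0,0,0,0,0.01,-0.001,0,0,0,0]

```text
time: 23.2
tool_pos: [0.5941, -0.1162, 0.0237]
tool_rot: [-3.127, -0.003, 1.45]
contact_force: [-17.5, 9.6, 17.3]
opening: 0.0078
```

Both contacts are made, but the wrist leans about 0.015 rad because the push acts above the fence. I counter-tilt a little, add y push, and ease z.

Emit:
jog_arm:
  deltas: [0.002,-0.005,0.005,-0.001,-0.01,0,0.005,-0.01,0.01,-0.002,-0.02,0,0.005,-0.01,0.01,-0.002,-0.02,0]

```text
time: 23.45
tool_pos: [0.5946, -0.1163, 0.0238]
tool_rot: [3.123, -0.006, 1.45]
contact_force: [-13.1, 13.7, 10.1]
opening: 0.0075
```

Emit:
jog_arm:
  deltas: [0,-0.005,0,0,0,0,0,-0.01,0,0,0,0,0,-0.01,0,0,0,0,0,-0.01,0,0,0,0]

```text
time: 23.78
tool_pos: [0.5946, -0.1163, 0.0238]
tool_rot: [3.125, -0.007, 1.45]
contact_force: [-14.4, 17.3, 12.1]
opening: 0.0077
```

Emit:
jog_arm:
  deltas: [0,0,0,0.0005,0.005,0,0,0,0,0.001,0.01,0,0,0,0,0.001,0.01,0,0,0,0,0.001,0.01,0]

```text
time: 24.12
tool_pos: [0.5942, -0.1163, 0.0238]
tool_rot: [3.141, -0.006, 1.451]
contact_force: [-16.0, 16.7, 11.7]
opening: 0.0077
```

```bash
python3 - <<'E'
from h import *
s=robot.observe();print(s['time'],s['tool_pos'],s['tool_rot'],s['opening'],s['contact_force'],s['torque'],s['qvel'].round(3))
a=snap('scene','e1')[110:215,190:290]; b=snap('top','e1')[170:275,310:415]
save(np.hstack([a,b]),'e1',None,3.8)
E
```

```text
24.1167 [ 0.59424873 -0.11629949  0.02379917] [ 3.14133202 -0.00628333  1.45069798] 0.007666413119785137 [-16.01592784  16.7327667   11.74510135] [2.59236615 3.06766438 0.20726822] [-0.001  0.     0.004  0.002 -0.005 -0.001]
```

View pics/e1.png

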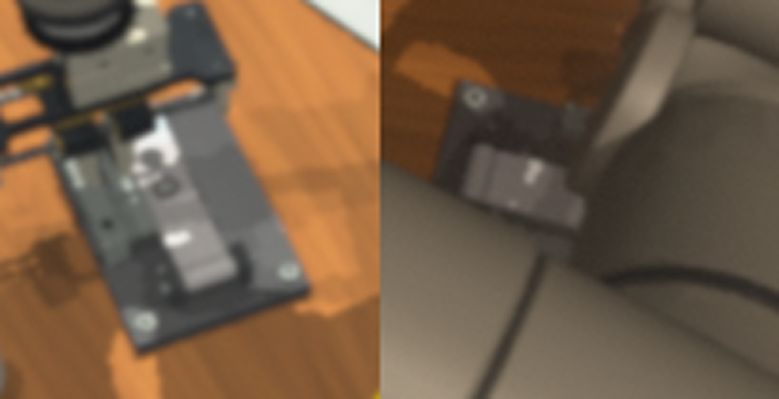

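Emit:
jog_arm:
  deltas: [0.005,-0.005,0,0,0,0,0.005,-0.005,0,0,0,0,0.005,-0.005,0,0,0,0,0.005,-0.005,0,0,0,0,0.005,-0.005,0,0,0,0]

```text
time: 24.63
tool_pos: [0.5942, -0.1163, 0.0238]
tool_rot: [-3.141, -0.007, 1.451]
contact_force: [-17.4, 17.9, 14.2]
opening: 0.0077
```

```bash
python3 - <<'E'
from h import *
s=robot.observe();print(s['time'],s['tool_pos'],s['tool_rot'],s['opening'],s['contact_force'],s['qvel'].round(3))
print(robot.hand_in())
E
```

```text
24.6333 [ 0.59423198 -0.11628729  0.02379982] [-3.14082799 -0.00688762  1.45079657] 0.007661900025591505 [-17.40677622  17.90698162  14.16853207] [-0.001  0.001 -0.001  0.001 -0.001  0.001]
the job is handed in; nothing more can be done
None
```

I placed the undrilled cleat in the jig corner with the leaf still open, then pushed the knob round until the leaf was shut. I regripped the upright leg, pressed it against the end stop and then the long fence, and handed in at 24.6 s while still gripping and pressing.

**Last checks:**
- **Push and grip:** the wrist read about 17 N in world x, 18 N in y and 14 N downward. The opening was 7.7 mm on the 8 mm leg, the tool was level and square to the jig to within 0.01 rad, and the arm was still. I worked out at least about 8 N on each fence by allowing for friction; the two contact forces were not measured separately.
- **Leaf:** the last picture shows the leaf level. The knob was within about a pixel of its predicted shut position.
- **Position:** the grip point works out at jig x 41.7, y −18.5 mm, against home at 41 and −20. That is 1.7 mm off, within my camera fit's error of about 2 mm. I did not measure the cleat itself separately at the end.
- **Bystanders:** I touched none of them knowingly, but I did not measure them at the end.

**Disagreement with the description:** the fingertips stand about 29 mm behind the reported tool point, not 11 mm ahead of it. The first grasp closed above the leg and missed. I measured the offset by touching the top of the leg and corrected all later heights by 40 mm; the touchdown on the jig plate then came at the predicted height.

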